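# Stop the press, set its stroke collar to 7, lock it and release the stop

### The job

Change the press setting to 7: first push the red mushroom stop button down until it latches, and do not touch the green setting unit unless the stop is down. Then turn the lobed collar so that its red pointer clicks in at 7, and push the orange lock tab fully home so its nose holds the collar. Last, twist the stop button clockwise so that it springs up again, and leave the loose discs and the blue tin where they are.

Things in the scene. Friction and masses are not known exactly. Their poses are not given: they have to be found in the camera images.
- setter: fixed round green housing (radius 88, 30 high), black dial with white numbers 1 to 9. Origin on the table under the collar's vertical axis; x axis points from the lock to that axis. Numbers at radius 72, 30 degrees apart clockwise from above: 1 at +120 degrees from x, 5 at 0, 7 at -60, 9 at -120. A grey spring block (24 x 22, top z 54) stands at +150 degrees, radius 63 to 87.
- collar (a joint): aluminium collar with 12 rim lobes (outer radius 55, z 32 to 52), red pointer line on top and three upright blue pegs to push it round. In rad: 0 with the pointer at 1, grows clockwise from above, pi/6 per number: n is (n-1)*pi/6, 7 is pi. A spring ball clicks it in at each number and draws it there from some 12 degrees either side; about 4 N at a peg moves it on.
- peg0 (a point): centre of the top of a blue peg (diameter 12, standing 30 above the collar's top face, top at z 82), at radius 36 from the collar's axis, 60 degrees counter-clockwise of the pointer
- peg1 (a point): same for the peg half a turn from the pointer
- peg2 (a point): same for the peg 60 degrees clockwise of the pointer
- lock (a joint): slide lock beside the collar, on a grey track (setter x -170 to -70, 40 wide, top z 22). In m: 0 drawn out, 0.018 fully home, its nose then between two lobes of the collar. It goes home only if the collar is clicked in at a number. About 2 N of friction, stays where left.
- lock_tab (a point): top middle of the outer face (the face away from the collar) of the upright orange lock tab: 34 wide, 8 thick, from z 26 to z 68; 116 from the collar's axis when drawn out. It is pushed along the setter's +x axis.
- stop_box: fixed yellow box, 84 x 84 x 45 high, carrying the stop button on the middle of its top; origin at the centre of its underside
- stop (a joint): travel of the red mushroom stop in m: 0 up, 0.011 at its lower end, latches at about 0.009 when let go. Takes about 8 N to push down.
- stop_head (a joint): twist of the mushroom head in rad: 0 at rest, grows clockwise seen from above, stop at 1.05; when latched, turning it past about 0.7 frees it and it springs up; it turns back by itself when let go
- stop_top (a point): centre of the top of the red mushroom cap: diameter 40, cap 18 thick, top at z 77 when up, underside 14 above the box's top when up; on a black neck of diameter 26
- disc_a: loose stamped steel hub disc, diameter 110, 4 thick, collar 18 high; origin at the centre of its underside. Bystander.
- disc_b: a second such disc. Bystander.
- tin: loose blue tin, diameter 56, 90 high; origin at the centre of its underside. Bystander.
Mind the look-alikes: they are no part of the job. Of the things like the stop_box, leave any that is brown or purple; of the rest the larger one is meant.

How it is judged:
On the way, in this order (a step that is already met when the one before it is completed fails the run):
1. the stop button is latched down and let go (value of joint stop above 0.006 m and contact force between the fingers and stop_box below 0.5 N), for 0.2 s.
2. the collar is clicked in at 7 and let go, with the stop still down (value of joint stop above 0.006 m and value of joint collar between 3.03 and 3.25 rad and contact force between the fingers and setter below 0.5 N), for 0.2 s.
3. the lock is home with the collar at 7 and the stop still down (value of joint stop above 0.006 m and value of joint collar between 3.03 and 3.25 rad and value of joint lock above 0.0155 m), for 0.2 s.
4. the stop button is up again (value of joint stop below 0.002 m), for 0.2 s.
At the end, for the whole second after the job is handed in: The collar stands at 7 (pi rad, within 0.11 rad), the lock is home (more than 15.5 of its 18 mm), the stop button is up (within 2 mm), and the discs and the tin rest where they were (within 30 mm) (value of joint stop below 0.002 m and value of joint collar between 3.03 and 3.25 rad and value of joint lock above 0.0155 m and linear speed of each of disc_a, disc_b, tin below 0.02 m/s); the robot touches nothing.
It fails at once if the setting unit is touched while the stop button is up (value of joint stop below 0.004 m and contact force between any of the arm, the fingers and setter above 1 N).
It fails at once if a loose disc or the tin is moved more than 30 mm or the tin is tipped (distance of any of disc_a, disc_b, tin from where it was at the start of the episode above 0.03 m or angle between tin's own z axis and vertical above 0.5 rad).
It also fails if it takes over 64 s, if anything falls off the work surface, if the arm or the gripper's body presses on something with over 40 N, if the wrist force passes 120 N, or if a joint passes its speed limit or range.

### The arm

A 7-joint arm with a two-finger parallel gripper is mounted at the origin on the work surface. World frame = base frame: x ahead of the robot, y to its left, z up, the work surface at z = 0. Lengths are in m, angles in rad, forces in N, time in s.
With the tool pointing down it reaches from about 0.425 to 0.925 m from the base axis. Payload 6.8 kg.
Tool frame: the origin (TCP) lies midway between the tips of the shut fingers; the grasp point (between the pads) lies 19 mm behind it; z points along the fingers, y is the line along which they close (so a half turn about z gives the same grasp; the last joint's range is limited). The gripper opens to 85 mm and grips with 20 to 120 N. Pads are 22 mm wide; open, the fingers measure 114 mm over their backs; the gripper's body (76 mm by 85 mm) begins 54 mm behind the grasp point. The pads swing forward as they close: fully open they stand 13 mm farther back than shut.
Start: joints at [1.202, 0.477, 0.022, 1.555, -0.011, 1.109, -0.083], TCP at [0.174, -0.652, 0.231] pointing down, gripper open.
Joint ranges: [-2.96, 2.96], [-0.34, 2.1], [-1.41, 1.46], [0.24, 2.44], [-1.37, 4.51], [0.17, 1.92], [-2.96, 2.96]. Speed limits (rad/s): [2.39, 2.39, 3.14, 3.14, 3.14, 3.14, 3.14].

### API

Orientations are given as a 3x3 rotation matrix whose columns are the frame's x, y, z axes.
In Python, from cell import bot, eyes gives the robot as it stands. The module is installed in compiled form; this text tells all that it offers.
- The arm moves only by the tool arm_command, never from a script. Its argument "deltas" is a list of rows, each an object of numbers: "wx", "wy", "wz": the turn, a rotation vector about the tool's x, y, z in rad; "tx", "ty", "tz": the shift along the tool's x, y, z in cm; "hand": the opening, from 0 (shut) to 1 (fully open). In form: [{"wx": .., "wy": .., "wz": .., "tx": .., "ty": .., "tz": .., "hand": ..}, ...]. A call has 1 to 10 rows; each row is the pose to reach, as a shift and turn from the pose commanded when the call began, along the tool's axes at that moment; what a row does not reach only later rows make up. A row lasts 1/12 s, in which the tool goes at most 41.7 mm and 7.16 degrees, less where a joint would pass 70% of its speed; a pose out of reach is approached as far as the arm can. A call with a gripper value outside its range is refused whole. The fingers move at their own pace and stop on an object; "newtons" is the grip in N (left out, the last holds). Time passes only in rows, so rows that repeat a pose let the fingers close. It gives the time, the measured TCP pose, the force, the opening and the grip force at its end, in the units of the state.
- bot.get_obs(): the state, without advancing time (a new reading comes with each control period).
- eyes.camera(name): name is "side" or "top"; returns a dict with "image" (420x560x3 uint8, red, green, blue), "intrinsics" (3x3 intrinsics, pixels), "k1" (the pictures are not rectified: a ray, as slopes to the right and down, at radius r is drawn at 1 + k1 r^2 times it, then the intrinsics apply), "cam_to_world" (4x4, takes a point from camera to world coordinates). Camera axes: x right, y down, z forward; pixel columns grow to the right and rows downward; lengths in m; the calibration is good to about 2 mm. A picture is of the moment at which its call begins. There is no depth.
- bot.finish_job(): hands the job in; it is judged then, once.
The state is a dict: "t": time; "joints": joint angles; "joint_vel": joint speeds; "joint_efforts": joint torques, N m; "position": TCP position; "eef_rot": TCP orientation; "force": force on the tool from outside, world axes, zero at the start; "wrist_torque": the same for the moment, N m; "gripper_width": opening from 0.0 (shut) to 1.0 (fully open); "grasp_force": force on a finger pad.
Only numpy, scipy, OpenCV 4.12 (cv2) and the standard library are available. Lean on these libraries where they do the work, as an engineer would, in place of code of your own. Each camera call takes 0.05 s, during which the arm holds its last target. There are 200 camera calls.

## Working session

There is one attempt and no reset: what is moved stays moved. The work goes in short steps, Python scripts to look and compute and a tool call to move; the robot and the scene stay as the last step left them, time stands still between calls to the robot, and variables do not carry over. Pictures are saved under pics/ and viewed, at most 10 in all, crops included, and the job is handed in when it is done.

Besides the shell and the picture viewer there is one more tool, called after "Request:" as name([rows], argument=value, ...), one row to a line, values as JSON. arm_command: Moves the arm, as the interface text tells. Its arguments: {"type":"object","properties":{"deltas":{"type":"array","items":{"type":"object","properties":{"wx":{"type":"number"},"wy":{"type":"number"},"wz":{"type":"number"},"tx":{"type":"number"},"ty":{"type":"number"},"tz":{"type":"number"},"hand":{"type":"number"}}}},"newtons":{"type":"number"}},"required":["deltas"]}

```bash
mkdir -p pics
cat > h.py <<'E'
import numpy as np, cv2, pickle
from cell import bot, eyes
def snap(n,f):
    c=eyes.camera(n); cv2.imwrite(f'pics/{f}.png',c['image'][:,:,::-1]); pickle.dump(c,open(f'pics/{f}.pkl','wb')); return c
def load(f): return pickle.load(open(f'pics/{f}.pkl','rb'))
def ray(c,u,v):
    K=c['intrinsics']; k=float(c['k1'])
    p=cv2.undistortPoints(np.array([[[u,v]]],float),K,np.array([k,0,0,0,0.]))[0,0]
    T=c['cam_to_world']; return T[:3,3],T[:3,:3]@np.array([p[0],p[1],1])
def onz(c,u,v,z):
    o,d=ray(c,u,v); return o+d*(z-o[2])/d[2]
def pix(c,P):
    T=np.linalg.inv(c['cam_to_world']); r=cv2.Rodrigues(T[:3,:3])[0]
    return cv2.projectPoints(np.array(P,float).reshape(-1,1,3),r,T[:3,3],c['intrinsics'],np.array([float(c['k1']),0,0,0,0.]))[0][:,0]
E
python3 - <<'E'
from h import *
a=snap('top','t0');b=snap('side','s0')
print(a['intrinsics'],a['k1'],a['cam_to_world'].round(3),b['cam_to_world'].round(3))
o=bot.get_obs();print(o['position'],o['eef_rot'].round(3) if hasattr(o['eef_rot'],'round') else o['eef_rot'],o['t'],o['gripper_width'])
E
```

```text
[[410.33105242   0.         273.44630652]
 [  0.         410.33105242 209.32042069]
 [  0.           0.           1.        ]] -0.09491039607229028 [[ 0.007 -0.997  0.072  0.543]
 [-1.    -0.009 -0.022  0.031]
 [ 0.023 -0.072 -0.997  1.049]
 [ 0.     0.     0.     1.   ]] [[ 0.988 -0.084  0.133  0.437]
 [-0.156 -0.635  0.757 -0.976]
 [ 0.02  -0.768 -0.64   0.924]
 [ 0.     0.     0.     1.   ]]
[ 0.17392332 -0.65164782  0.230414  ] [[ 0.966  0.258 -0.001]
 [ 0.258 -0.966  0.002]
 [-0.    -0.002 -1.   ]] 0.1 0.9993920411673771
```

View pics/t0.png

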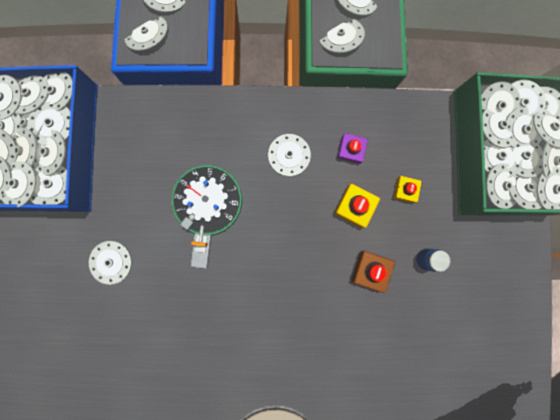

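View pics/s0.png

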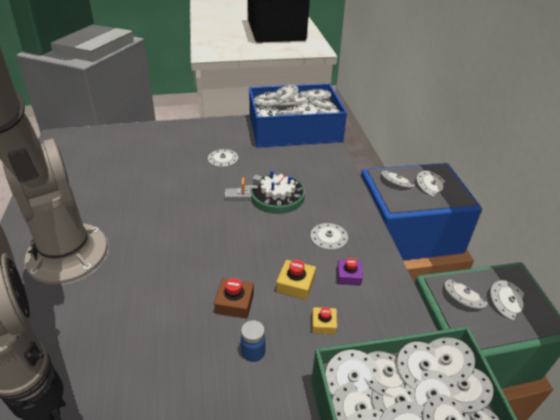

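Look-alikes for the stop box in the top view are purple (352,148), large yellow (358,205), small yellow (408,189) and brown (374,271). I choose the large yellow one. The setter is at (207,200) with its lock below at (200,245).

Run:
```python
from h import *
a=load('t0');b=load('s0');A=a['image'];B=b['image']
def masks(I):
    H=cv2.cvtColor(I,cv2.COLOR_RGB2HSV); h,s,v=[H[...,i].astype(int) for i in range(3)]
    return dict(yellow=(h>22)&(h<32)&(s>150)&(v>100), orange=(h>8)&(h<20)&(s>150)&(v>120), red=((h<6)|(h>174))&(s>150)&(v>100), blue=(h>105)&(h<125)&(s>120)&(v>60), green=(h>45)&(h<85)&(s>90)&(v>40))
for n,c,I,(x0,y0,x1,y1) in (('top',a,A,(165,130,460,300)),('side',b,B,(200,150,400,360))):
    for k,m in masks(I).items():
        mm=np.zeros_like(m,np.uint8); mm[y0:y1,x0:x1]=m[y0:y1,x0:x1]
        q=cv2.connectedComponentsWithStats(mm)
        for i in range(1,q[0]):
            if q[2][i,4]>=5: print(n,k,q[3][i].round(1),q[2][i])
R=np.hstack([cv2.resize(A[155:280,160:250],(396,550),interpolation=cv2.INTER_CUBIC),cv2.resize(A[165:245,320:430][:, :],(404,294),interpolation=cv2.INTER_CUBIC).repeat(1,0) if 0 else cv2.copyMakeBorder(cv2.resize(A[175:235,325:425],(400,240)),0,310,0,0,cv2.BORDER_CONSTANT)])
R[250:550,396:]=cv2.resize(B[155:222,220:310],(400,300),interpolation=cv2.INTER_CUBIC)
cv2.imwrite('pics/crop0.png',R[:,:,::-1])
```

```text
top yellow [407.4 189.1] [396 176  25  26 366]
top yellow [357.  205.4] [336 184  44  43 809]
top orange [415.  187.4] [413 183   4  11  13]
top orange [367.1 203.6] [364 197   5  15  16]
top orange [198.4 243.7] [191 242  16   4  35]
top orange [373.6 271.6] [355 252  39  40 666]
top red [354.1 145.7] [349 140  12  12  88]
top red [410.  187.8] [406 183  10  11  63]
top red [188.6 186.5] [187 185   4   4   8]
top red [359.7 204.4] [353 196  15  17 164]
top red [377.2 272.6] [369 264  18  18 191]
top blue [205.4 182.6] [204 181   4   4  15]
top blue [189.1 203.7] [187 202   5   4  17]
top blue [215.5 206.5] [214 205   4   4  14]
top blue [427.3 258.8] [424 250  11  20  70]
top green [210.8 197.2] [172 165  70  70 354]
top green [193.  230.8] [189 229  10   4  20]
side orange [242.9 184.4] [242 179   2  12  13]
side orange [289.2 264.8] [289 262   2   7   8]
side orange [304.  267.5] [304 265   1   6   6]
side orange [235.4 296.5] [216 280  37  28 339]
side orange [320.  310.5] [319 308   3   6   8]
side orange [330.7 312.1] [330 309   2   8  10]
side red [350.5 259. ] [348 259   6   1   6]
side red [296.7 268.2] [290 261  14  14 123]
side red [350.9 265.3] [346 263  10   6  48]
side red [233.4 286.5] [225 279  17  15 163]
side red [324.8 308.5] [322 308   7   2  11]
side red [324.8 314.7] [320 312  10   6  44]
side blue [383.7 209.2] [362 169  38  83 773]
side blue [271.2 173. ] [270 170   3   7  12]
side blue [289.3 178. ] [289 176   2   6   9]
side blue [272.2 185. ] [272 183   2   6   8]
side blue [252.9 349.8] [242 338  23  22 367]
side green [276.8 206.3] [253 197  50  16 250]
side green [361.9 348.2] [316 339  84  21 571]
```

View pics/crop0.png

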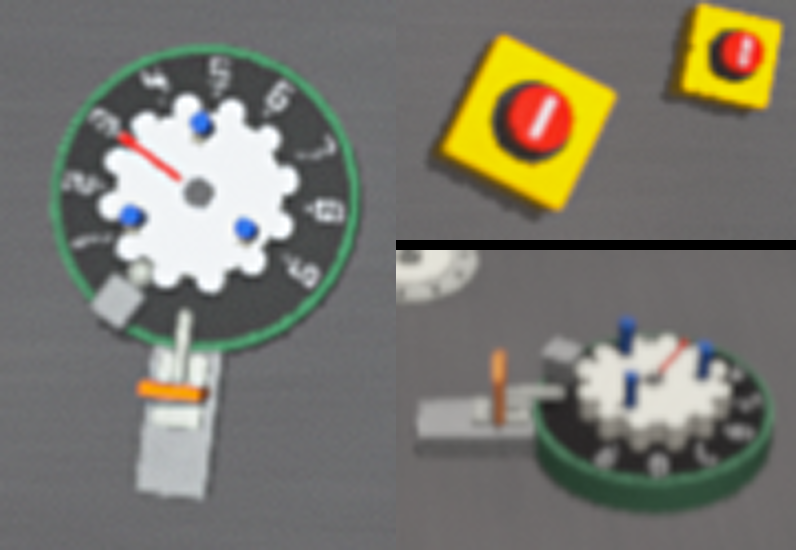

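The crop shows the large yellow box with its red stop and the collar's pointer at 3, so the collar has to turn 120° clockwise. The lock is drawn out and its tab is at (198,244). Next I work out positions.

Run:
```python
from h import *
a=load('t0');b=load('s0')
def tri(p,q):
    o1,d1=ray(a,*p);o2,d2=ray(b,*q)
    s=np.linalg.lstsq(np.c_[d1,-d2],o2-o1,rcond=None)[0]
    P,Q=o1+d1*s[0],o2+d2*s[1]; return ((P+Q)/2).round(4),round(np.linalg.norm(P-Q)*1e3,1)
print('stop tri',tri((359.7,204.4),(296.7,265.5)),'onz77',onz(a,359.7,204.4,.077),onz(b,296.7,266,.077))
T=[onz(a,*p,.079)[:2] for p in((205.4,182.6),(189.1,203.7),(215.5,206.5))]
print('pegs',np.round(T,4))
print('tri',tri((205.4,182.6),(289.3,176)),tri((189.1,203.7),(271.2,170)),tri((215.5,206.5),(272.2,183)))
# circumcentre
x,y=np.array(T).T
M=np.c_[2*x,2*y,np.ones(3)];s=np.linalg.solve(M,x*x+y*y);c=s[:2];print('centre',c,'r',np.sqrt(s[2]+c@c))
for t in T: print(np.degrees(np.arctan2(*(t-c)[::-1])))
pt=onz(a,188.6,186.5,.052)[:2];print('pointer tip',pt,np.degrees(np.arctan2(*(pt-c)[::-1])),np.linalg.norm(pt-c))
# green ring ellipse at z=30
H=cv2.cvtColor(a['image'],cv2.COLOR_RGB2HSV).astype(int);m=(H[...,0]>45)&(H[...,0]<85)&(H[...,1]>90)&(H[...,2]>40)
v,u=np.nonzero(m[160:240,165:250]);g=np.array([onz(a,i+165,j+160,.03)[:2] for i,j in zip(u,v)])
M=np.c_[2*g,np.ones(len(g))];s=np.linalg.lstsq(M,(g**2).sum(1),rcond=None)[0];print('green',s[:2],np.sqrt(s[2]+s[:2]@s[:2]))
# tab: orange extents
m=(H[...,0]>8)&(H[...,0]<20)&(H[...,1]>120);v,u=np.nonzero(m[230:260,180:220]);pp=np.c_[u+180,v+230]
print(pp.min(0),pp.max(0)); w=np.array([onz(a,*p,.068)[:2] for p in pp]);print('tab',w.mean(0));d=w-w.mean(0);print(np.linalg.svd(d,full_matrices=0)[2][0]);
print('tab-c ang',np.degrees(np.arctan2(*(c-w.mean(0))[::-1])),np.linalg.norm(c-w.mean(0)))
# track end centre at z22 from crop px
for p in((135,493),(205,500)): print('track end',onz(a,160+p[0]/4.4,155+p[1]/4.4,.022))
print('disc',onz(a,289,154,.004),'tin',onz(a,438,261,.09))
```

```text
stop tri (array([ 0.6283, -0.1993,  0.0711]), np.float64(2.8)) onz77 [ 0.6263958  -0.19768322  0.077     ] [ 0.62810915 -0.20635709  0.077     ]
pegs [[0.6749 0.1718]
 [0.6242 0.2095]
 [0.6181 0.1467]]
tri (array([0.6758, 0.1713, 0.0814]), np.float64(2.4)) (array([0.6244, 0.2087, 0.0831]), np.float64(1.1)) (array([0.6185, 0.1468, 0.0776]), np.float64(0.7))
centre [0.63893168 0.17638333] r 0.03628898242516445
-7.244557943286017
113.97712084869998
-125.08673255655881
pointer tip [0.66866969 0.21673104] 53.608182770439285 0.050122717937403666
green [0.63955729 0.1763404 ] 0.08485352956867336
[191 241] [206 245]
tab [0.530121   0.18855013]
[-0.11260227 -0.99364014]
tab-c ang -6.380097420703791 0.10948879205086448
track end [0.47086281 0.21302257 0.022     ]
track end [0.4673419  0.17328684 0.022     ]
disc [ 0.76181635 -0.03154639  0.004     ] tin [ 0.4916448  -0.38401619  0.09      ]
```

```bash
cat >> h.py <<'E'
def go(x,y,z,yaw=None):
    o=bot.get_obs();R=np.array(o['eef_rot']);d=R.T@(np.array([x,y,z])-o['position'])*100
    y0=np.degrees(np.arctan2(R[1,0],R[0,0])); w=0 if yaw is None else -np.radians((yaw-y0+180)%360-180)
    print('t',round(o['t'],2),'d',d.round(2),'wz',round(w,3),'yaw',y0.round(1),'j7',round(o['joints'][6],2),'tilt',R[:2,2].round(3))
E
python3 - <<'E'
from h import *
a=load('t0');b=load('s0')
print(onz(a,360.8,204.5,.077),onz(a,357.7,205.3,.045),onz(b,297,266.5,.077))
H=cv2.cvtColor(a['image'],cv2.COLOR_RGB2HSV).astype(int);m=(H[...,0]>20)&(H[...,0]<34)&(H[...,1]>120)&(H[...,2]>90)
m[:, :330]=0;m[:,390:]=0;m[:175]=0;m[230:]=0
v,u=np.nonzero(m);r=cv2.minAreaRect(np.c_[u,v].astype(np.float32));print(r,onz(a,*r[0],.045))
go(.626,-.2,.15)
E
```

```text
[ 0.62618059 -0.2003575   0.077     ] [ 0.62686842 -0.2001583   0.045     ] [ 0.62853505 -0.20814878  0.077     ]
((357.29998779296875, 205.39999389648438), (34.882659912109375, 34.435447692871094), 26.56505012512207) [ 0.62661037 -0.19915233  0.045     ]
t 0.1 d [ 55.33 -31.96   8.09] wz 0 yaw 14.9 j7 -0.08 tilt [-0.001  0.002]
```

Request:
arm_command([
  {"tx": 5.5, "ty": -3.2, "tz": 0, "hand": 0},
  {"tx": 11, "ty": -6.4, "tz": 0, "hand": 0},
  {"tx": 14, "ty": -8.2, "tz": 0, "hand": 0},
  {"tx": 17, "ty": -10, "tz": 0, "hand": 0},
  {"tx": 21, "ty": -12, "tz": 0, "hand": 0},
  {"tx": 24.5, "ty": -14, "tz": 0, "hand": 0},
  {"tx": 28, "ty": -16, "tz": 0, "hand": 0},
  {"tx": 31, "ty": -18, "tz": 0, "hand": 0},
  {"tx": 35, "ty": -20, "tz": 1, "hand": 0},
  {"tx": 38.5, "ty": -22, "tz": 1, "hand": 0},
])

```text
invalid input
```

```bash
python3 -c "
from h import *
go(.6265,-.2005,.11)"
```

```text
t 0.1 d [ 55.36 -31.89  12.09] wz 0 yaw 14.9 j7 -0.08 tilt [-0.001  0.002]
```

Request:
arm_command([
  {"wx": 0, "wy": 0, "wz": 0, "tx": 20, "ty": -11.5, "tz": 0, "hand": 0},
  {"wx": 0, "wy": 0, "wz": 0, "tx": 20, "ty": -11.5, "tz": 0, "hand": 0},
  {"wx": 0, "wy": 0, "wz": 0, "tx": 20, "ty": -11.5, "tz": 0, "hand": 0},
  {"wx": 0, "wy": 0, "wz": 0, "tx": 20, "ty": -11.5, "tz": 0, "hand": 0},
], newtons=40)

```text
t: 0.43
position: [0.293, -0.533, 0.2308]
eef_rot: [[0.966, 0.257, -0.0], [0.257, -0.966, 0.001], [-0.0, -0.001, -1.0]]
force: [1.7, -0.3, -0.2]
gripper_width: 0.454
grasp_force: 0.0
```

```bash
python3 -c "
from h import *
go(.6265,-.2005,.11)"
```

```text
t 0.43 d [ 40.78 -23.55  12.09] wz 0 yaw 14.9 j7 -0.36 tilt [-0.     0.001]
```

Request:
arm_command([
  {"wx": 0, "wy": 0, "wz": 0, "tx": 40.8, "ty": -23.5, "tz": 6, "hand": 0},
  {"wx": 0, "wy": 0, "wz": 0, "tx": 40.8, "ty": -23.5, "tz": 6, "hand": 0},
  {"wx": 0, "wy": 0, "wz": 0, "tx": 40.8, "ty": -23.5, "tz": 6, "hand": 0},
  {"wx": 0, "wy": 0, "wz": 0, "tx": 40.8, "ty": -23.5, "tz": 6, "hand": 0},
  {"wx": 0, "wy": 0, "wz": 0, "tx": 40.8, "ty": -23.5, "tz": 6, "hand": 0},
  {"wx": 0, "wy": 0, "wz": 0, "tx": 40.8, "ty": -23.5, "tz": 6, "hand": 0},
  {"wx": 0, "wy": 0, "wz": 0, "tx": 40.8, "ty": -23.5, "tz": 6, "hand": 0},
  {"wx": 0, "wy": 0, "wz": 0, "tx": 40.8, "ty": -23.5, "tz": 6, "hand": 0},
  {"wx": 0, "wy": 0, "wz": 0, "tx": 40.8, "ty": -23.5, "tz": 6, "hand": 0},
  {"wx": 0, "wy": 0, "wz": 0, "tx": 40.8, "ty": -23.5, "tz": 6, "hand": 0},
])

```text
t: 1.27
position: [0.586, -0.2413, 0.1781]
eef_rot: [[0.966, 0.258, -0.001], [0.258, -0.966, 0.0], [-0.001, -0.0, -1.0]]
force: [-0.5, -0.2, -0.4]
gripper_width: 0.004
grasp_force: 0.0
```

```bash
python3 -c "
from h import *
go(.6265,-.2005,.067)"
```

```text
t 1.27 d [ 4.97 -2.9  11.11] wz 0 yaw 14.9 j7 -1.09 tilt [-0.001  0.   ]
```

Request:
arm_command([
  {"wx": 0, "wy": 0, "wz": 0, "tx": 5, "ty": -2.9, "tz": 0, "hand": 0},
  {"wx": 0, "wy": 0, "wz": 0, "tx": 5, "ty": -2.9, "tz": 4, "hand": 0},
  {"wx": 0, "wy": 0, "wz": 0, "tx": 5, "ty": -2.9, "tz": 7, "hand": 0},
  {"wx": 0, "wy": 0, "wz": 0, "tx": 5, "ty": -2.9, "tz": 9, "hand": 0},
  {"wx": 0, "wy": 0, "wz": 0, "tx": 5, "ty": -2.9, "tz": 10, "hand": 0},
  {"wx": 0, "wy": 0, "wz": 0, "tx": 5, "ty": -2.9, "tz": 10.5, "hand": 0},
  {"wx": 0, "wy": 0, "wz": 0, "tx": 5, "ty": -2.9, "tz": 10.8, "hand": 0},
  {"wx": 0, "wy": 0, "wz": 0, "tx": 5, "ty": -2.9, "tz": 11.1, "hand": 0},
  {"wx": 0, "wy": 0, "wz": 0, "tx": 5, "ty": -2.9, "tz": 11.2, "hand": 0},
  {"wx": 0, "wy": 0, "wz": 0, "tx": 5, "ty": -2.9, "tz": 11.2, "hand": 0},
])

```text
t: 2.1
position: [0.6265, -0.2026, 0.0679]
eef_rot: [[0.966, 0.257, 0.002], [0.257, -0.966, -0.001], [0.002, 0.001, -1.0]]
force: [-2.0, 1.1, 3.9]
gripper_width: -0.001
grasp_force: 1.8
```

```bash
python3 -c "
from h import *
go(.6265,-.2005,.066)"
```

```text
t 2.1 d [ 0.05 -0.21  0.19] wz 0 yaw 14.9 j7 -1.19 tilt [ 0.002 -0.001]
```

Request:
arm_command([
  {"wx": 0, "wy": 0, "wz": 0, "tx": 0, "ty": 0, "tz": 0.2, "hand": 0},
  {"wx": 0, "wy": 0, "wz": 0, "tx": 0, "ty": 0, "tz": 0.4, "hand": 0},
  {"wx": 0, "wy": 0, "wz": 0, "tx": 0, "ty": 0, "tz": 0.5, "hand": 0},
  {"wx": 0, "wy": 0, "wz": 0, "tx": 0, "ty": 0, "tz": 0.5, "hand": 0},
])

```text
t: 2.43
position: [0.627, -0.2028, 0.0658]
eef_rot: [[0.966, 0.257, 0.002], [0.257, -0.966, -0.001], [0.002, 0.002, -1.0]]
force: [-10.0, 1.9, 27.2]
gripper_width: 0.001
grasp_force: 13.3
```

At its lower end (z 65.8 mm, 27 N). Now up.

Request:
arm_command([
  {"wx": 0, "wy": 0, "wz": 0, "tx": 0, "ty": 0, "tz": -3, "hand": 0},
  {"wx": 0, "wy": 0, "wz": 0, "tx": 0, "ty": 0, "tz": -6, "hand": 0},
  {"wx": 0, "wy": 0, "wz": 0, "tx": 0, "ty": 0, "tz": -9, "hand": 0},
  {"wx": 0, "wy": 0, "wz": 0, "tx": 0, "ty": 0, "tz": -9, "hand": 0},
  {"wx": 0, "wy": 0, "wz": 0, "tx": 0, "ty": 0, "tz": -9, "hand": 0.4},
  {"wx": 0, "wy": 0, "wz": 0, "tx": 0, "ty": 0, "tz": -9, "hand": 0.4},
])

```text
t: 2.93
position: [0.6258, -0.2023, 0.1514]
eef_rot: [[0.966, 0.258, 0.0], [0.258, -0.966, -0.0], [0.0, 0.0, -1.0]]
force: [-0.2, -0.2, 0.0]
gripper_width: 0.277
grasp_force: 0.0
```

Run:
```python
from h import *
b=snap('side','s1'); B=b['image'];A0=load('s0')['image']
f=lambda I:cv2.resize(I[245:305,265:335],(390,334),interpolation=cv2.INTER_CUBIC)
cv2.imwrite('pics/c1.png',np.hstack([f(A0),f(B)])[:,:,::-1])
for P in ((.6265,-.2005,.077),(.6265,-.2005,.068)): print(pix(b,[P]))
th=np.radians(-6.1)
c=np.array([.639,.1764])
for ang in (0,-30,-60,-90,-120):
    p=c+.036*np.array([np.cos(th+np.radians(ang)),np.sin(th+np.radians(ang))]);print(ang,p.round(4))
go(.6748,.1726,.15,-6.1+90)
go(.6748,.1726,.15,-6.1)
```

```text
[[295.63967357 264.38158238]]
[[295.46884639 266.80965119]]
0 [0.6748 0.1726]
-30 [0.6681 0.1552]
-60 [0.6536 0.1435]
-90 [0.6352 0.1406]
-120 [0.6178 0.1473]
t 2.98 d [ 14.45 -34.93   0.06] wz -1.204 yaw 14.9 j7 -1.18 tilt [-0.001  0.   ]
t 2.98 d [ 14.45 -34.93   0.06] wz 0.367 yaw 14.9 j7 -1.18 tilt [-0.001  0.   ]
```

View pics/c1.png

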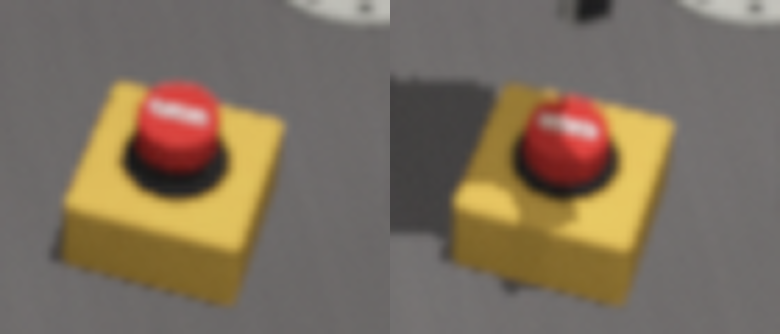

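The right crop shows the cap sitting lower, so the stop is latched. I go on to peg0, the peg at setter angle +120°, and will use the fingers as a loose fork.

Run:
```python
from h import *
go(.6244,.2093,.15,113.9)
```

```text
t 2.98 d [ 10.52 -39.78   0.07] wz -1.727 yaw 14.9 j7 -1.18 tilt [-0.001  0.   ]
```

Request:
arm_command([
  {"wx": 0, "wy": 0, "wz": -1.2, "tx": 10.5, "ty": -39.8, "tz": 0, "hand": 0.3},
  {"wx": 0, "wy": 0, "wz": -1.2, "tx": 10.5, "ty": -39.8, "tz": 0, "hand": 0.3},
  {"wx": 0, "wy": 0, "wz": -1.2, "tx": 10.5, "ty": -39.8, "tz": 0, "hand": 0.3},
  {"wx": 0, "wy": 0, "wz": -1.2, "tx": 10.5, "ty": -39.8, "tz": 0, "hand": 0.3},
  {"wx": 0, "wy": 0, "wz": -1.2, "tx": 10.5, "ty": -39.8, "tz": 0, "hand": 0.3},
  {"wx": 0, "wy": 0, "wz": -1.2, "tx": 10.5, "ty": -39.8, "tz": 0, "hand": 0.3},
  {"wx": 0, "wy": 0, "wz": -1.2, "tx": 10.5, "ty": -39.8, "tz": 0, "hand": 0.3},
  {"wx": 0, "wy": 0, "wz": -1.2, "tx": 10.5, "ty": -39.8, "tz": 0, "hand": 0.3},
  {"wx": 0, "wy": 0, "wz": -1.2, "tx": 10.5, "ty": -39.8, "tz": 0, "hand": 0.3},
  {"wx": 0, "wy": 0, "wz": -1.2, "tx": 10.5, "ty": -39.8, "tz": 0, "hand": 0.3},
])

```text
t: 3.82
position: [0.6234, 0.2123, 0.15]
eef_rot: [[0.102, 0.995, -0.002], [0.995, -0.102, 0.0], [0.0, -0.002, -1.0]]
force: [0.4, 1.1, -0.7]
gripper_width: 0.299
grasp_force: 0.0
```

Run:
```python
from h import *
go(.6244,.2093,.15,113.9)
```

```text
t 3.82 d [-0.29  0.13  0.  ] wz -0.52 yaw 84.1 j7 -0.78 tilt [-0.002  0.   ]
```

Request:
arm_command([
  {"wx": 0, "wy": 0, "wz": -0.52, "tx": -0.3, "ty": 0.1, "tz": 0, "hand": 0.3},
  {"wx": 0, "wy": 0, "wz": -0.52, "tx": -0.3, "ty": 0.1, "tz": 0, "hand": 0.3},
  {"wx": 0, "wy": 0, "wz": -0.52, "tx": -0.3, "ty": 0.1, "tz": 2, "hand": 0.3},
  {"wx": 0, "wy": 0, "wz": -0.52, "tx": -0.3, "ty": 0.1, "tz": 4, "hand": 0.3},
  {"wx": 0, "wy": 0, "wz": -0.52, "tx": -0.3, "ty": 0.1, "tz": 5, "hand": 0.3},
  {"wx": 0, "wy": 0, "wz": -0.52, "tx": -0.3, "ty": 0.1, "tz": 5, "hand": 0.3},
  {"wx": 0, "wy": 0, "wz": -0.52, "tx": -0.3, "ty": 0.1, "tz": 5, "hand": 0.3},
])

```text
t: 4.4
position: [0.6248, 0.2061, 0.1005]
eef_rot: [[-0.395, 0.918, -0.002], [0.918, 0.395, -0.0], [0.001, -0.002, -1.0]]
force: [0.8, -0.3, 0.3]
gripper_width: 0.297
grasp_force: 0.0
```

Run:
```python
from h import *
go(.6244,.2093,.058,113.9)
t=snap('top','t2')['image'];s=snap('side','s2')['image']
R=np.hstack([cv2.resize(t[150:260,150:260],(390,390),interpolation=cv2.INTER_CUBIC),cv2.resize(s[120:220,215:315],(390,390),interpolation=cv2.INTER_CUBIC)])
cv2.imwrite('pics/c2.png',R[:,:,::-1])
```

```text
t 4.4 d [0.3  0.1  4.25] wz -0.011 yaw 113.3 j7 -0.35 tilt [-0.002 -0.   ]
```

View pics/c2.png

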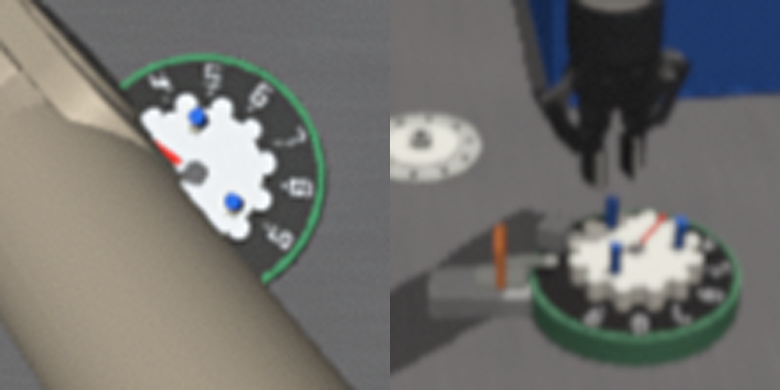

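The side crop shows the fingers straddling peg0 at crop (612,210). I go down.

Request:
arm_command([
  {"wx": 0, "wy": 0, "wz": 0, "tx": 0.3, "ty": 0.1, "tz": 1, "hand": 0.3},
  {"wx": 0, "wy": 0, "wz": 0, "tx": 0.3, "ty": 0.1, "tz": 3, "hand": 0.3},
  {"wx": 0, "wy": 0, "wz": 0, "tx": 0.3, "ty": 0.1, "tz": 4.2, "hand": 0.3},
  {"wx": 0, "wy": 0, "wz": 0, "tx": 0.3, "ty": 0.1, "tz": 4.2, "hand": 0.3},
])

```text
t: 4.83
position: [0.6234, 0.2088, 0.0568]
eef_rot: [[-0.398, 0.917, -0.004], [0.917, 0.398, -0.002], [-0.0, -0.004, -1.0]]
force: [-0.2, 0.3, 0.0]
gripper_width: 0.299
grasp_force: 0.0
```

```bash
cat >> h.py <<'E'
C=np.array([.639,.1764])
def arc(progs,z,r=.036):   # rows for clockwise progress in deg of peg0 from +120 (yaw radial)
    o=bot.get_obs();R=np.array(o['eef_rot']);y0=np.degrees(np.arctan2(R[1,0],R[0,0]))
    for p in progs:
        a=113.9-p; q=C+r*np.array([np.cos(np.radians(a)),np.sin(np.radians(a))])
        d=R.T@(np.array([*q,z])-o['position'])*100
        print(p,d.round(1),'wz',round(np.radians(y0-a),2))
    print(o['position'].round(4),y0.round(1),o['joints'][6])
E
python3 - <<'E'
from h import *
arc([0,5,10,15,20,25,30,35,40,45,50],.058)
E
```

```text
0 [ 0.   0.1 -0.1] wz -0.01
5 [-0.   0.4 -0.1] wz 0.08
10 [-0.   0.7 -0.1] wz 0.17
15 [-0.1  1.  -0.1] wz 0.25
20 [-0.2  1.3 -0.1] wz 0.34
25 [-0.3  1.6 -0.1] wz 0.43
30 [-0.5  1.9 -0.1] wz 0.52
35 [-0.6  2.2 -0.1] wz 0.6
40 [-0.8  2.4 -0.1] wz 0.69
45 [-1.   2.7 -0.1] wz 0.78
50 [-1.3  2.9 -0.1] wz 0.87
[0.6234 0.2088 0.0568] 113.5 -0.3766058614145493
```

Request:
arm_command([
  {"wx": 0, "wy": 0, "wz": 0.08, "tx": 0, "ty": 0.4, "tz": -0.1, "hand": 0.3},
  {"wx": 0, "wy": 0, "wz": 0.17, "tx": 0, "ty": 0.7, "tz": -0.1, "hand": 0.3},
  {"wx": 0, "wy": 0, "wz": 0.25, "tx": -0.1, "ty": 1.0, "tz": -0.1, "hand": 0.3},
  {"wx": 0, "wy": 0, "wz": 0.34, "tx": -0.2, "ty": 1.3, "tz": -0.1, "hand": 0.3},
  {"wx": 0, "wy": 0, "wz": 0.43, "tx": -0.3, "ty": 1.6, "tz": -0.1, "hand": 0.3},
  {"wx": 0, "wy": 0, "wz": 0.52, "tx": -0.5, "ty": 1.9, "tz": -0.1, "hand": 0.3},
  {"wx": 0, "wy": 0, "wz": 0.6, "tx": -0.6, "ty": 2.2, "tz": -0.1, "hand": 0.3},
  {"wx": 0, "wy": 0, "wz": 0.69, "tx": -0.8, "ty": 2.4, "tz": -0.1, "hand": 0.3},
  {"wx": 0, "wy": 0, "wz": 0.78, "tx": -1.0, "ty": 2.7, "tz": -0.1, "hand": 0.3},
  {"wx": 0, "wy": 0, "wz": 0.87, "tx": -1.3, "ty": 2.9, "tz": -0.1, "hand": 0.3},
])

```text
t: 5.67
position: [0.6562, 0.2103, 0.0612]
eef_rot: [[0.448, 0.894, -0.001], [0.894, -0.448, 0.001], [0.0, -0.002, -1.0]]
force: [-3.1, 1.4, 1.0]
gripper_width: 0.299
grasp_force: 1.7
```

Run:
```python
from h import *
arc([50,55,60,65,70,75,80,85,90,95,100],.058)
```

```text
50 [-0.2 -0.1  0.3] wz -0.01
55 [-0.2  0.3  0.3] wz 0.08
60 [-0.2  0.6  0.3] wz 0.17
65 [-0.3  0.9  0.3] wz 0.25
70 [-0.4  1.2  0.3] wz 0.34
75 [-0.5  1.5  0.3] wz 0.43
80 [-0.7  1.8  0.3] wz 0.51
85 [-0.8  2.   0.3] wz 0.6
90 [-1.   2.3  0.3] wz 0.69
95 [-1.2  2.5  0.3] wz 0.78
100 [-1.5  2.7  0.3] wz 0.86
[0.6562 0.2103 0.0612] 63.4 -1.0934481303028594
```

Request:
arm_command([
  {"wx": 0, "wy": 0, "wz": 0.08, "tx": -0.1, "ty": 0.3, "tz": 0.2, "hand": 0.3},
  {"wx": 0, "wy": 0, "wz": 0.17, "tx": -0.2, "ty": 0.6, "tz": 0.2, "hand": 0.3},
  {"wx": 0, "wy": 0, "wz": 0.25, "tx": -0.3, "ty": 0.9, "tz": 0.2, "hand": 0.3},
  {"wx": 0, "wy": 0, "wz": 0.34, "tx": -0.4, "ty": 1.2, "tz": 0.2, "hand": 0.3},
  {"wx": 0, "wy": 0, "wz": 0.43, "tx": -0.5, "ty": 1.5, "tz": 0.2, "hand": 0.3},
  {"wx": 0, "wy": 0, "wz": 0.51, "tx": -0.7, "ty": 1.8, "tz": 0.2, "hand": 0.3},
  {"wx": 0, "wy": 0, "wz": 0.6, "tx": -0.8, "ty": 2.0, "tz": 0.2, "hand": 0.3},
  {"wx": 0, "wy": 0, "wz": 0.69, "tx": -1.0, "ty": 2.3, "tz": 0.2, "hand": 0.3},
  {"wx": 0, "wy": 0, "wz": 0.78, "tx": -1.2, "ty": 2.5, "tz": 0.2, "hand": 0.3},
  {"wx": 0, "wy": 0, "wz": 0.86, "tx": -1.5, "ty": 2.7, "tz": 0.2, "hand": 0.3},
])

```text
t: 6.5
position: [0.6747, 0.1846, 0.0594]
eef_rot: [[0.97, 0.244, 0.001], [0.244, -0.97, 0.001], [0.001, -0.001, -1.0]]
force: [-0.6, -0.7, -0.3]
gripper_width: 0.303
grasp_force: 0.0
```

Run:
```python
from h import *
arc([100,105,110,115,120,125,127],.058)
```

```text
100 [-0.1 -0.1  0.1] wz 0.0
105 [-0.1  0.2  0.1] wz 0.09
110 [-0.1  0.6  0.1] wz 0.18
115 [-0.2  0.9  0.1] wz 0.27
120 [-0.3  1.2  0.1] wz 0.35
125 [-0.4  1.5  0.1] wz 0.44
127 [-0.5  1.6  0.1] wz 0.48
[0.6747 0.1846 0.0594] 14.1 -1.7747463167282782
```

Request:
arm_command([
  {"wx": 0, "wy": 0, "wz": 0.09, "tx": -0.1, "ty": 0.2, "tz": 0, "hand": 0.3},
  {"wx": 0, "wy": 0, "wz": 0.18, "tx": -0.1, "ty": 0.6, "tz": 0, "hand": 0.3},
  {"wx": 0, "wy": 0, "wz": 0.27, "tx": -0.2, "ty": 0.9, "tz": 0, "hand": 0.3},
  {"wx": 0, "wy": 0, "wz": 0.35, "tx": -0.3, "ty": 1.2, "tz": 0, "hand": 0.3},
  {"wx": 0, "wy": 0, "wz": 0.4, "tx": -0.35, "ty": 1.35, "tz": 0, "hand": 0.3},
  {"wx": 0, "wy": 0, "wz": 0.44, "tx": -0.4, "ty": 1.5, "tz": 0, "hand": 0.3},
  {"wx": 0, "wy": 0, "wz": 0.44, "tx": -0.4, "ty": 1.5, "tz": 0, "hand": 0.3},
  {"wx": 0, "wy": 0, "wz": 0.44, "tx": -0.4, "ty": 1.5, "tz": 0, "hand": 0.3},
])

```text
t: 7.17
position: [0.6745, 0.1687, 0.0592]
eef_rot: [[0.982, -0.187, 0.001], [-0.187, -0.982, 0.0], [0.001, -0.001, -1.0]]
force: [-1.0, 0.5, -0.0]
gripper_width: 0.3
grasp_force: 0.0
```

Run:
```python
from h import *
arc([120,125],.058)
t=snap('top','t3')['image'];s=snap('side','s3')['image']
R=np.hstack([cv2.resize(t[150:260,150:260],(390,390),interpolation=cv2.INTER_CUBIC),cv2.resize(s[120:220,215:315],(390,390),interpolation=cv2.INTER_CUBIC)])
cv2.imwrite('pics/c3.png',R[:,:,::-1])
```

```text
120 [-0.  -0.4  0.1] wz -0.08
125 [-0.  -0.1  0.1] wz 0.01
[0.6745 0.1687 0.0592] -10.8 -2.1170791429524614
```

View pics/c3.png

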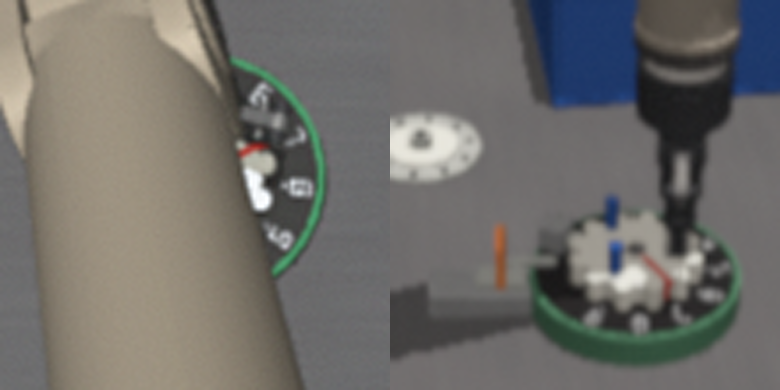

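The pointer stands at about 7 in both views. I lift and measure it.

Request:
arm_command([
  {"wx": 0, "wy": 0, "wz": 0, "tx": 0, "ty": 0, "tz": -3, "hand": 0.3},
  {"wx": 0, "wy": 0, "wz": 0, "tx": 0, "ty": 0, "tz": -7, "hand": 0.3},
  {"wx": 0, "wy": 0, "wz": 0, "tx": -4, "ty": 0, "tz": -9, "hand": 0},
  {"wx": 0, "wy": 0, "wz": 0, "tx": -8, "ty": 0, "tz": -9, "hand": 0},
  {"wx": 0, "wy": 0, "wz": 0, "tx": -12, "ty": 0, "tz": -9, "hand": 0},
  {"wx": 0, "wy": 0, "wz": 0, "tx": -16, "ty": 0, "tz": -9, "hand": 0},
  {"wx": 0, "wy": 0, "wz": 0, "tx": -18, "ty": 0, "tz": -9, "hand": 0},
  {"wx": 0, "wy": 0, "wz": 0, "tx": -18, "ty": 0, "tz": -9, "hand": 0},
])

```text
t: 7.93
position: [0.4925, 0.2037, 0.1488]
eef_rot: [[0.983, -0.182, -0.003], [-0.182, -0.983, 0.0], [-0.003, 0.001, -1.0]]
force: [-0.1, -0.0, -0.5]
gripper_width: 0.001
grasp_force: 0.0
```

Run:
```python
from h import *
b=snap('side','s4');a=snap('top','t4')
th=np.radians(-6.1)
def P(r,ang,z): return [C[0]+r*np.cos(th+np.radians(ang)),C[1]+r*np.sin(th+np.radians(ang)),z]
print('expected side pegs',pix(b,[P(.036,x,.076) for x in(0,120,-120)]).round(1), 'tip',pix(b,[P(.05,-60,.052)]).round(1))
print('expected top',pix(a,[P(.036,x,.079) for x in(0,120,-120)]).round(1), 'tip',pix(a,[P(.05,-60,.052)]).round(1))
for n,c,w in(('side',b,(240,160,315,205)),('top',a,(165,160,250,240))):
    H=cv2.cvtColor(c['image'],cv2.COLOR_RGB2HSV).astype(int);h,s,v=H[...,0],H[...,1],H[...,2]
    for k,m in(('blue',(h>105)&(h<125)&(s>120)&(v>60)),('red',((h<6)|(h>174))&(s>130)&(v>90))):
        mm=np.zeros(m.shape,np.uint8);x0,y0,x1,y1=w;mm[y0:y1,x0:x1]=m[y0:y1,x0:x1]
        q=cv2.connectedComponentsWithStats(mm)
        for i in range(1,q[0]):
            if q[2][i,4]>3: print(n,k,q[3][i].round(1),q[2][i])
u=np.array([np.cos(th),np.sin(th)])
p=C-.145*u;q=C-.107*u;print(p,q)
go(*p,.045,-6.1);go(*q,.045,-6.1)
```

```text
expected side pegs [[288.5 177.2]
 [271.  171.7]
 [271.8 183.3]] tip [[285.6 191.7]]
expected top [[205.1 182.7]
 [189.2 203.6]
 [215.2 206.6]] tip [[223.7 190.6]]
side blue [271.4 173.1] [271 171   2   6  10]
side blue [289.3 178. ] [289 176   2   6   9]
side blue [272.2 185. ] [272 183   2   6   8]
top blue [205.4 182.4] [204 180   4   5  16]
top blue [189.2 203.6] [187 202   5   4  16]
top blue [215.5 206.5] [214 205   4   4  14]
top red [219.  192.2] [210 189  16   8  24]
[0.494821   0.19180829] [0.53260584 0.18777026]
t 8.03 d [-0.07  1.12 10.42] wz -0.081 yaw -10.7 j7 -2.29 tilt [0.001 0.   ]
t 8.03 d [ 3.71  0.81 10.43] wz -0.081 yaw -10.7 j7 -2.29 tilt [0.001 0.   ]
```

The collar is clicked in at 7: the pegs match within 0.5 px and the pointer is on 7. Now I lower the shut fingers behind the tab.

Request:
arm_command([
  {"wx": 0, "wy": 0, "wz": -0.08, "tx": -0.1, "ty": 1.1, "tz": 3, "hand": 0},
  {"wx": 0, "wy": 0, "wz": -0.08, "tx": -0.1, "ty": 1.1, "tz": 6, "hand": 0},
  {"wx": 0, "wy": 0, "wz": -0.08, "tx": -0.1, "ty": 1.1, "tz": 9, "hand": 0},
  {"wx": 0, "wy": 0, "wz": -0.08, "tx": -0.1, "ty": 1.1, "tz": 10.4, "hand": 0},
  {"wx": 0, "wy": 0, "wz": -0.08, "tx": -0.1, "ty": 1.1, "tz": 10.4, "hand": 0},
  {"wx": 0, "wy": 0, "wz": -0.08, "tx": -0.1, "ty": 1.1, "tz": 10.4, "hand": 0},
])

```text
t: 8.53
position: [0.4955, 0.191, 0.0441]
eef_rot: [[0.994, -0.11, -0.001], [-0.11, -0.994, -0.001], [-0.001, 0.001, -1.0]]
force: [0.7, -0.1, 1.1]
gripper_width: -0.006
grasp_force: 0.0
```

Request:
arm_command([
  {"wx": 0, "wy": 0, "wz": 0, "tx": 0.6, "ty": 0, "tz": 0, "hand": 0},
  {"wx": 0, "wy": 0, "wz": 0, "tx": 1.2, "ty": 0, "tz": 0, "hand": 0},
  {"wx": 0, "wy": 0, "wz": 0, "tx": 1.8, "ty": 0, "tz": 0, "hand": 0},
  {"wx": 0, "wy": 0, "wz": 0, "tx": 2.3, "ty": 0, "tz": 0, "hand": 0},
  {"wx": 0, "wy": 0, "wz": 0, "tx": 2.6, "ty": 0, "tz": 0, "hand": 0},
  {"wx": 0, "wy": 0, "wz": 0, "tx": 2.9, "ty": 0, "tz": 0, "hand": 0},
  {"wx": 0, "wy": 0, "wz": 0, "tx": 3.2, "ty": 0, "tz": 0, "hand": 0},
  {"wx": 0, "wy": 0, "wz": 0, "tx": 3.5, "ty": 0, "tz": 0, "hand": 0},
  {"wx": 0, "wy": 0, "wz": 0, "tx": 3.5, "ty": 0, "tz": 0, "hand": 0},
])

```text
t: 9.28
position: [0.5299, 0.1877, 0.0447]
eef_rot: [[0.994, -0.109, 0.001], [-0.109, -0.994, 0.0], [0.001, -0.0, -1.0]]
force: [-0.2, 0.7, 0.3]
gripper_width: 0.003
grasp_force: 0.0
```

Run:
```python
from h import *
o=bot.get_obs();th=np.radians(-6.1);d=np.array(o['position'])[:2]-C
print('setter frame',d@[np.cos(th),np.sin(th)],d@[-np.sin(th),np.cos(th)])
s=snap('side','s5')
def P(x,y,z): return [C[0]+x*np.cos(th)-y*np.sin(th),C[1]+x*np.sin(th)+y*np.cos(th),z]
print('tab mid expected out/home',pix(s,[P(-.116,0,.068),P(-.098,0,.068)]).round(1))
H=cv2.cvtColor(s['image'],cv2.COLOR_RGB2HSV).astype(int);m=(H[...,0]>8)&(H[...,0]<20)&(H[...,1]>150)&(H[...,2]>90)
v,u=np.nonzero(m[165:205,220:275]);print('orange',u.min()+220,u.max()+220,v.min()+165,v.max()+165)
```

```text
setter frame -0.10972603044845859 -0.0003329698607634795
tab mid expected out/home [[240.4 179.9]
 [246.1 179.8]]
orange 246 247 179 189
```

Request:
arm_command([
  {"wx": 0, "wy": 0, "wz": 0, "tx": 0.2, "ty": 0, "tz": 0, "hand": 0},
  {"wx": 0, "wy": 0, "wz": 0, "tx": 0.4, "ty": 0, "tz": 0, "hand": 0},
  {"wx": 0, "wy": 0, "wz": 0, "tx": 0.6, "ty": 0, "tz": 0, "hand": 0},
  {"wx": 0, "wy": 0, "wz": 0, "tx": 0.6, "ty": 0, "tz": 0, "hand": 0},
])

```text
t: 9.67
position: [0.5328, 0.1872, 0.0443]
eef_rot: [[0.994, -0.108, -0.005], [-0.108, -0.994, -0.001], [-0.005, 0.002, -1.0]]
force: [-7.5, 1.1, 6.7]
gripper_width: -0.002
grasp_force: 4.1
```

Request:
arm_command([
  {"wx": 0, "wy": 0, "wz": 0, "tx": 0.2, "ty": 0, "tz": 0, "hand": 0},
  {"wx": 0, "wy": 0, "wz": 0, "tx": 0.4, "ty": 0, "tz": 0, "hand": 0},
  {"wx": 0, "wy": 0, "wz": 0, "tx": 0.4, "ty": 0, "tz": 0, "hand": 0},
])

```text
t: 9.92
position: [0.5328, 0.1872, 0.0438]
eef_rot: [[0.994, -0.107, -0.012], [-0.107, -0.994, -0.002], [-0.012, 0.003, -1.0]]
force: [-18.8, 1.0, 13.2]
gripper_width: 0.001
grasp_force: 9.5
```

Run:
```python
from h import *
a0=load('s0');s=snap('side','s6')
for c in(a0,s):
    I=c['image'].astype(int); H=cv2.cvtColor(c['image'],cv2.COLOR_RGB2HSV).astype(int)
    w=np.clip((I[...,0]-I[...,2]-30),0,None)*((H[...,0]>5)&(H[...,0]<22)); w=w[175:195,225:270]
    print('orange weighted u',(w.sum(0)@np.arange(225,270))/w.sum(), w.sum())
f=lambda I:cv2.resize(I[165:210,220:280],(390,292),interpolation=cv2.INTER_CUBIC)
cv2.imwrite('pics/c6.png',np.hstack([f(a0['image']),f(s['image'])])[:,:,::-1])
```

```text
orange weighted u 242.74790502793297 2864
orange weighted u 247.964192139738 2290
```

View pics/c6.png

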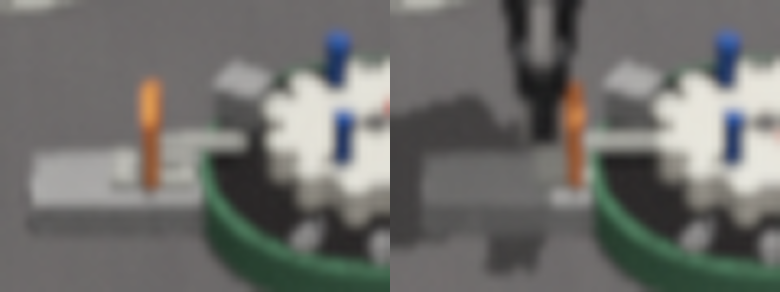

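The right crop shows the nose between two lobes. The tab hit a hard stop: 19 N with no further travel. I retreat and rise.

Request:
arm_command([
  {"wx": 0, "wy": 0, "wz": 0, "tx": -1.5, "ty": 0, "tz": 0, "hand": 0},
  {"wx": 0, "wy": 0, "wz": 0, "tx": -3.5, "ty": 0, "tz": 0, "hand": 0},
  {"wx": 0, "wy": 0, "wz": 0, "tx": -3.5, "ty": 0, "tz": -3, "hand": 0},
  {"wx": 0, "wy": 0, "wz": 0, "tx": -3.5, "ty": 0, "tz": -7, "hand": 0},
  {"wx": 0, "wy": 0, "wz": 0, "tx": -3.5, "ty": 0, "tz": -11, "hand": 0},
  {"wx": 0, "wy": 0, "wz": 0, "tx": -3.5, "ty": 0, "tz": -11, "hand": 1},
])

```text
t: 10.47
position: [0.5092, 0.1922, 0.1622]
eef_rot: [[0.994, -0.11, 0.012], [-0.11, -0.994, 0.005], [0.011, -0.007, -1.0]]
force: [1.9, 0.3, 0.1]
gripper_width: 0.125
grasp_force: 0.0
```

Run:
```python
from h import *
a0=load('s0');s=snap('side','s7')
for c in(a0,s):
    I=c['image'].astype(int); H=cv2.cvtColor(c['image'],cv2.COLOR_RGB2HSV).astype(int)
    w=np.clip((I[...,0]-I[...,2]-30),0,None)*((H[...,0]>5)&(H[...,0]<22)); w=w[175:195,225:270]
    print('orange weighted u',(w.sum(0)@np.arange(225,270))/w.sum(), w.sum())
th=np.radians(-6.1)
def P(x,z): return [C[0]+x*np.cos(th),C[1]+x*np.sin(th),z]
print(pix(s,[P(-.112,.047),P(-.094,.047)]).round(2))
go(.6265,-.2005,.15,60);go(.6265,-.2005,.15,14.9)
```

```text
orange weighted u 242.74790502793297 2864
orange weighted u 247.93499648629657 2846
[[241.8  185.21]
 [247.45 185.13]]
t 10.52 d [16.08 37.68  0.88] wz -1.157 yaw -6.3 j7 -2.19 tilt [0.009 0.004]
t 10.52 d [16.08 37.68  0.88] wz -0.37 yaw -6.3 j7 -2.19 tilt [0.009 0.004]
```

Request:
arm_command([
  {"wx": 0, "wy": 0, "wz": -1.1, "tx": 16, "ty": 37.7, "tz": 0.5, "hand": 1},
  {"wx": 0, "wy": 0, "wz": -1.1, "tx": 16, "ty": 37.7, "tz": 0.5, "hand": 1},
  {"wx": 0, "wy": 0, "wz": -1.1, "tx": 16, "ty": 37.7, "tz": 0.5, "hand": 1},
  {"wx": 0, "wy": 0, "wz": -1.1, "tx": 16, "ty": 37.7, "tz": 0.5, "hand": 1},
  {"wx": 0, "wy": 0, "wz": -1.1, "tx": 16, "ty": 37.7, "tz": 0.5, "hand": 1},
  {"wx": 0, "wy": 0, "wz": -1.1, "tx": 16, "ty": 37.7, "tz": 0.5, "hand": 1},
  {"wx": 0, "wy": 0, "wz": -1.1, "tx": 16, "ty": 37.7, "tz": 0.5, "hand": 1},
  {"wx": 0, "wy": 0, "wz": -1.1, "tx": 16, "ty": 37.7, "tz": 0.5, "hand": 1},
  {"wx": 0, "wy": 0, "wz": -1.1, "tx": 16, "ty": 37.7, "tz": 0.5, "hand": 1},
  {"wx": 0, "wy": 0, "wz": -1.1, "tx": 16, "ty": 37.7, "tz": 0.5, "hand": 1},
])

```text
t: 11.35
position: [0.6196, -0.1959, 0.1487]
eef_rot: [[0.543, 0.84, -0.001], [0.84, -0.543, 0.0], [-0.0, -0.001, -1.0]]
force: [0.7, 1.0, -0.9]
gripper_width: 0.996
grasp_force: 0.0
```

Run:
```python
from h import *
a0=load('t0');s=snap('top','t7');snap('side','s8')
for c in(a0,s):
    I=c['image'].astype(int); H=cv2.cvtColor(c['image'],cv2.COLOR_RGB2HSV).astype(int)
    w=np.clip((I[...,0]-I[...,2]-30),0,None)*((H[...,0]>5)&(H[...,0]<22)); w=w[225:260,182:215]
    print('orange weighted v',(w.sum(1)@np.arange(225,260))/w.sum(), w.sum())
th=np.radians(-6.1)
def P(x,z): return [C[0]+x*np.cos(th),C[1]+x*np.sin(th),z]
print(pix(s,[P(-.112,.062),P(-.094,.062)]).round(2))
go(.6265,-.2005,.05,57)
```

```text
orange weighted v 243.47236743838687 8034
orange weighted v 236.76041015380767 7997
[[198.39 244.51]
 [199.32 237.05]]
t 11.45 d [0.74 0.39 9.83] wz -0.015 yaw 56.1 j7 -0.47 tilt [-0.001 -0.005]
```

Both views put the tab at the home position, slightly past the expected pixel, so the lock is home. Now I grip the latched cap.

Request:
arm_command([
  {"wx": 0, "wy": 0, "wz": 0, "tx": 0.7, "ty": 0.4, "tz": 0, "hand": 1},
  {"wx": 0, "wy": 0, "wz": 0, "tx": 0.7, "ty": 0.4, "tz": 3, "hand": 1},
  {"wx": 0, "wy": 0, "wz": 0, "tx": 0.7, "ty": 0.4, "tz": 6, "hand": 1},
  {"wx": 0, "wy": 0, "wz": 0, "tx": 0.7, "ty": 0.4, "tz": 8.5, "hand": 1},
  {"wx": 0, "wy": 0, "wz": 0, "tx": 0.7, "ty": 0.4, "tz": 9.8, "hand": 1},
  {"wx": 0, "wy": 0, "wz": 0, "tx": 0.7, "ty": 0.4, "tz": 9.8, "hand": 1},
  {"wx": 0, "wy": 0, "wz": 0, "tx": 0.7, "ty": 0.4, "tz": 9.8, "hand": 1},
])

```text
t: 12.03
position: [0.6272, -0.1882, 0.0515]
eef_rot: [[0.547, 0.837, -0.001], [0.837, -0.547, 0.001], [0.0, -0.001, -1.0]]
force: [0.2, -1.0, 0.3]
gripper_width: 0.998
grasp_force: 0.0
```

Request:
arm_command([
  {"wx": 0, "wy": 0, "wz": 0, "tx": 0, "ty": 0, "tz": 0, "hand": 0.2},
  {"wx": 0, "wy": 0, "wz": 0, "tx": 0, "ty": 0, "tz": 0, "hand": 0.2},
  {"wx": 0, "wy": 0, "wz": 0, "tx": 0, "ty": 0, "tz": 0, "hand": 0.2},
  {"wx": 0, "wy": 0, "wz": 0, "tx": 0, "ty": 0, "tz": 0, "hand": 0.2},
  {"wx": 0, "wy": 0, "wz": 0, "tx": 0, "ty": 0, "tz": 0, "hand": 0.2},
  {"wx": 0, "wy": 0, "wz": 0, "tx": 0, "ty": 0, "tz": 0, "hand": 0.2},
], newtons=30)

```text
t: 12.53
position: [0.6342, -0.1933, 0.0562]
eef_rot: [[0.549, 0.836, 0.016], [0.836, -0.549, -0.005], [0.004, 0.016, -1.0]]
force: [12.5, -6.7, 1.7]
gripper_width: 0.447
grasp_force: 30.0
```

The grip is about 10 mm off-centre along the pads. I open and recentre.

Request:
arm_command([
  {"wx": 0, "wy": 0, "wz": 0, "tx": 0, "ty": 0, "tz": 0, "hand": 1},
  {"wx": 0, "wy": 0, "wz": 0, "tx": 0, "ty": 0, "tz": 0, "hand": 1},
  {"wx": 0, "wy": 0, "wz": 0, "tx": 0, "ty": 0, "tz": 0, "hand": 1},
  {"wx": 0, "wy": 0, "wz": 0, "tx": 0, "ty": 0, "tz": 0, "hand": 1},
  {"wx": 0, "wy": 0, "wz": 0, "tx": 0, "ty": 0, "tz": 0, "hand": 1},
])

```text
t: 12.95
position: [0.6266, -0.1892, 0.0516]
eef_rot: [[0.548, 0.837, -0.001], [0.837, -0.548, 0.0], [-0.0, -0.001, -1.0]]
force: [0.2, 0.4, -0.3]
gripper_width: 0.998
grasp_force: 0.0
```

Run:
```python
from h import *
print(bot.get_obs()['position']);go(.6265,-.2005,.05,57)
```

```text
[ 0.62656208 -0.18922779  0.05163823]
t 12.95 d [-0.95  0.61  0.16] wz -0.004 yaw 56.8 j7 -0.5 tilt [-0.001  0.   ]
```

Request:
arm_command([
  {"wx": 0, "wy": 0, "wz": 0, "tx": -0.5, "ty": 0.4, "tz": 0.1, "hand": 1},
  {"wx": 0, "wy": 0, "wz": 0, "tx": -0.95, "ty": 0.8, "tz": 0.1, "hand": 1},
  {"wx": 0, "wy": 0, "wz": 0, "tx": -0.95, "ty": 0.8, "tz": 0.1, "hand": 1},
  {"wx": 0, "wy": 0, "wz": 0, "tx": -0.95, "ty": 0.8, "tz": 0.1, "hand": 0.2},
  {"wx": 0, "wy": 0, "wz": 0, "tx": -0.95, "ty": 0.8, "tz": 0.1, "hand": 0.2},
  {"wx": 0, "wy": 0, "wz": 0, "tx": -0.95, "ty": 0.8, "tz": 0.1, "hand": 0.2},
  {"wx": 0, "wy": 0, "wz": 0, "tx": -0.95, "ty": 0.8, "tz": 0.1, "hand": 0.2},
  {"wx": 0, "wy": 0, "wz": 0, "tx": -0.95, "ty": 0.8, "tz": 0.1, "hand": 0.2},
  {"wx": 0, "wy": 0, "wz": 0, "tx": -0.95, "ty": 0.8, "tz": 0.1, "hand": 0.2},
])

```text
t: 13.7
position: [0.6291, -0.2019, 0.0512]
eef_rot: [[0.548, 0.836, 0.001], [0.836, -0.548, -0.0], [0.0, 0.001, -1.0]]
force: [0.9, -0.2, 1.9]
gripper_width: 0.452
grasp_force: 32.0
```

The grip is centred with little side force. Now I twist clockwise.

Request:
arm_command([
  {"wx": 0, "wy": 0, "wz": 0.12, "tx": 0, "ty": 0, "tz": 0, "hand": 0.2},
  {"wx": 0, "wy": 0, "wz": 0.24, "tx": 0, "ty": 0, "tz": 0, "hand": 0.2},
  {"wx": 0, "wy": 0, "wz": 0.36, "tx": 0, "ty": 0, "tz": 0, "hand": 0.2},
  {"wx": 0, "wy": 0, "wz": 0.48, "tx": 0, "ty": 0, "tz": 0, "hand": 0.2},
  {"wx": 0, "wy": 0, "wz": 0.6, "tx": 0, "ty": 0, "tz": 0, "hand": 0.2},
  {"wx": 0, "wy": 0, "wz": 0.72, "tx": 0, "ty": 0, "tz": 0, "hand": 0.2},
  {"wx": 0, "wy": 0, "wz": 0.84, "tx": 0, "ty": 0, "tz": 0, "hand": 0.2},
  {"wx": 0, "wy": 0, "wz": 0.94, "tx": 0, "ty": 0, "tz": 0, "hand": 0.2},
  {"wx": 0, "wy": 0, "wz": 0.94, "tx": 0, "ty": 0, "tz": -0.3, "hand": 0.2},
  {"wx": 0, "wy": 0, "wz": 0.94, "tx": 0, "ty": 0, "tz": -0.6, "hand": 0.2},
])

```text
t: 14.53
position: [0.6292, -0.2019, 0.0574]
eef_rot: [[0.999, 0.054, 0.001], [0.054, -0.999, -0.001], [0.001, 0.001, -1.0]]
force: [1.2, -0.5, 2.1]
gripper_width: 0.452
grasp_force: 31.9
```

```bash
python3 -c "
from h import *
o=bot.get_obs();print(o['force'],o['wrist_torque']);go(0.629,-.202,.05)"
```

```text
[ 1.20740713 -0.52607726  2.09254299] [-0.09204283 -0.41011792  0.096641  ]
t 14.53 d [-0.02  0.01  0.74] wz 0 yaw 3.1 j7 -1.25 tilt [ 0.001 -0.001]
```

It is freed and lifts along with the hand. I release and rise.

Request:
arm_command([
  {"wx": 0, "wy": 0, "wz": 0, "tx": 0, "ty": 0, "tz": -0.3, "hand": 0.2},
  {"wx": 0, "wy": 0, "wz": 0, "tx": 0, "ty": 0, "tz": -0.3, "hand": 1},
  {"wx": 0, "wy": 0, "wz": 0, "tx": 0, "ty": 0, "tz": -0.3, "hand": 1},
  {"wx": 0, "wy": 0, "wz": 0, "tx": 0, "ty": 0, "tz": -0.3, "hand": 1},
  {"wx": 0, "wy": 0, "wz": 0, "tx": 0, "ty": 0, "tz": -0.3, "hand": 1},
  {"wx": 0, "wy": 0, "wz": 0, "tx": 0, "ty": 0, "tz": -3, "hand": 1},
  {"wx": 0, "wy": 0, "wz": 0, "tx": 0, "ty": 0, "tz": -7, "hand": 1},
  {"wx": 0, "wy": 0, "wz": 0, "tx": 0, "ty": 0, "tz": -11, "hand": 1},
  {"wx": 0, "wy": 0, "wz": 0, "tx": 0, "ty": 0, "tz": -14, "hand": 1},
  {"wx": 0, "wy": 0, "wz": 0, "tx": 0, "ty": 0, "tz": -14, "hand": 1},
])

```text
t: 15.37
position: [0.6321, -0.2032, 0.2042]
eef_rot: [[0.999, 0.051, 0.011], [0.051, -0.999, -0.003], [0.011, 0.003, -1.0]]
force: [0.5, -1.1, 0.3]
gripper_width: 0.999
grasp_force: 0.0
```

Request:
arm_command([
  {"wx": 0, "wy": 0, "wz": 0, "tx": -4, "ty": 0, "tz": 0, "hand": 1},
  {"wx": 0, "wy": 0, "wz": 0, "tx": -8, "ty": 0, "tz": 0, "hand": 1},
  {"wx": 0, "wy": 0, "wz": 0, "tx": -8, "ty": 0, "tz": 0, "hand": 1},
  {"wx": 0, "wy": 0, "wz": 0, "tx": -8, "ty": 0, "tz": 0, "hand": 1},
])

```text
t: 15.7
position: [0.5454, -0.2065, 0.196]
eef_rot: [[0.999, 0.049, -0.003], [0.049, -0.999, 0.001], [-0.003, -0.001, -1.0]]
force: [0.8, 0.7, -0.1]
gripper_width: 1.004
grasp_force: 0.0
```

Run:
```python
from h import *
s=snap('side','s9')['image'];t=snap('top','t9')['image'];s1=load('s1')['image'];s0=load('s0')['image']
f=lambda I:cv2.resize(I[245:305,265:335],(260,223),interpolation=cv2.INTER_CUBIC)
R=np.vstack([np.hstack([f(s0),f(s1),f(s)]),cv2.resize(t[120:290,80:460],(780,349),interpolation=cv2.INTER_CUBIC)])
cv2.imwrite('pics/c9.png',R[:,:,::-1])
```

```text
(no output)
```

View pics/c9.png

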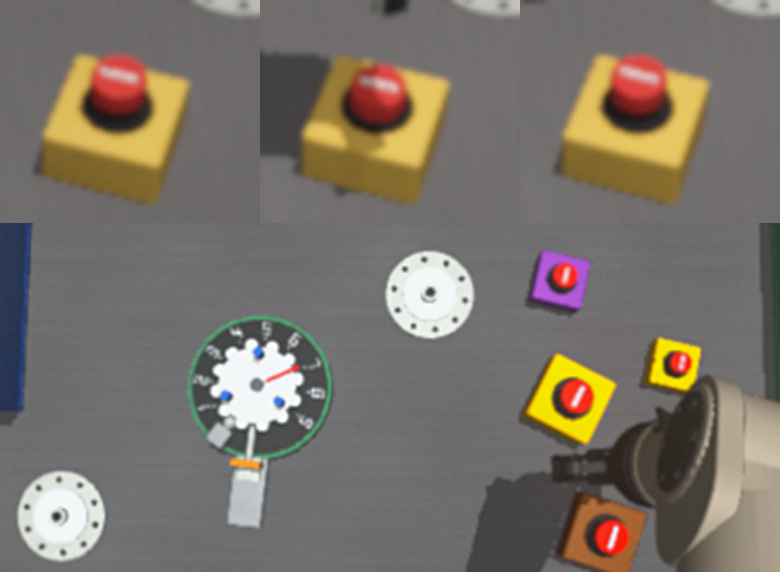

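The stop is up again (third crop matches the first). The pointer is at 7, the lock is home and the discs are undisturbed. I hand the job in.

```bash
python3 -c "
from h import *
print(bot.finish_job())"
```

```text
the job is handed in; nothing more can be done
None
```

I handed the job in after about 16 s of the 64 s; the pictures show the collar at 7, the lock home, the stop sprung up and both discs in place (I did not check the tin at the end), and the hand-in gave no verdict.

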